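# Scoop ice from the bar's ice bin into the ice bucket

## Robot

A 7-joint arm with a two-finger parallel gripper is mounted at the origin on the work surface. World frame = base frame: x ahead of the robot, y to its left, z up, the work surface at z = 0. Lengths are in m, angles in rad, forces in N, time in s.
With the tool pointing down it reaches from about 0.35 to 0.9 m from the base axis. Payload 8.1 kg.
Tool frame: the origin (TCP) lies midway between the tips of the shut fingers; the grasp point (between the pads) lies 19 mm behind it; z points along the fingers, y is the line along which they close (so a half turn about z gives the same grasp; the last joint's range is limited). The gripper opens to 92 mm and grips with 3 to 60 N. Pads are 19 mm wide; open, the fingers measure 130 mm over their backs; the gripper's body (75 mm by 190 mm) begins 47 mm behind the grasp point.
Start: joints at [1.101, 0.434, 0.025, 1.573, -0.012, 1.134, -0.075], TCP at [0.224, -0.583, 0.227] pointing down, gripper open.
Joint ranges: [-2.62, 2.62], [-0.44, 2.09], [-1.27, 1.32], [0.08, 2.57], [-1.32, 4.46], [0.12, 2], [-2.74, 2.74]. Speed limits (rad/s): [2.22, 2.22, 3.01, 3.01, 3.14, 3.14, 3.14].

## Interface

Orientations are given as a rotation vector (axis times angle).
In Python, from cell import observe, cams, job gives the robot as it stands. The module is installed in compiled form; this text tells all that it offers.
- The arm moves only by the tool step_arm, never from a script. Its argument "steps" is a list of rows, each a list of 6 numbers: the shift along the world's x, y, z in mm, then the turn, a rotation vector about the world's x, y, z in rad. In form: [[dx, dy, dz, rx, ry, rz], ...]. A call has 1 to 20 rows; each row shifts and turns the commanded pose from where the row before left it; what a row does not reach is not made up. A row lasts 1/12 s, in which the tool goes at most 41.7 mm and 7.16 degrees, less where a joint would pass 70% of its speed; a pose out of reach is approached as far as the arm can. A call with a gripper value outside its range is refused whole. "gripper" is the opening, from 0 (shut) to 1 (fully open), set as the call begins (left out, the last holds). The fingers move at their own pace and stop on an object; "force" is the grip in N (left out, the last holds). Time passes only in rows, so rows that do not move let the fingers close. It gives the time, the measured TCP pose, the force, the opening and the grip force at its end, in the units of the state.
- observe(): the state, without advancing time (a new reading comes with each control period).
- cams.get_image(name): name is "scene" or "top"; returns the picture (480x640x3 uint8, red, green, blue); there is no depth.
- cams.get_calibration(name): a dict with "fov_y" (degrees; the focal length in pixels is half the picture's height over the tangent of half this angle, whatever the lens; pixels are square), "cx", "cy" (the principal point, pixels), "world_to_cam" (4x4, takes a point from world to camera coordinates). Camera axes: x right, y up, looking along -z (the intrinsics and any distortion apply to the point x, -y, -z); pixel columns grow to the right and rows downward; lengths in m; the calibration is good to about 2 mm. A picture is of the moment at which its call begins. get_calibration takes no time and is no camera call.
- job.sign_off(): hands the job in; it is judged then, once.
The state is a dict: "clock": time; "joints": joint angles; "dq": joint speeds; "joint_efforts": joint torques, N m; "position": TCP position; "ee_rot": TCP orientation; "force": force on the tool from outside, world axes, zero at the start; "ft_torque": the same for the moment, N m; "width": opening from 0.0 (shut) to 1.0 (fully open); "gripper_force": force on a finger pad.
Only numpy, scipy, OpenCV 4.12 (cv2) and the standard library are available. Lean on these libraries where they do the work, as an engineer would, in place of code of your own. Each camera call takes 0.05 s, during which the arm holds its last target. There are 200 camera calls.

## Task

Pick up the steel scoop, move all six pieces of ice from the black bin into the metal bucket with it (in as many scoops as it takes), then lay the scoop back on the black rubber mat, the right way up, and let go. Handle the ice only with the scoop, never with the fingers. Do not shove or tip the bucket, and leave the other things on the counter where they stand.

Things in the scene. Friction and masses are not known exactly. Their poses are not given: they have to be found in the camera images.
- bin: Black open plastic ice bin, fixed, 250 long (its x), 140 wide (y), 80 high, walls 5 thick. Origin: centre of its underside; z up. The ice is in the half towards its +x end, the -x half is empty. In it lies a flat fixed grey drip floor, its top 10 to 26 above the counter, different every time and not tracked: feel for it with the scoop's lip, or infer it from the ice standing on it.
- scoop: Loose steel ice scoop, 205 long, about 0.2 kg, right way up on the mat. Origin: centre of the underside of its flat blade; x to its open nose, z up. Blade 100 x 100, 3 thick (x, y from -50 to 50); side walls 34 high from x = -50 to 20, the last 30 of the blade is bare; back wall 42 high at x = -50. It stands by itself on its blade; the handle is level, above and behind the blade.
- scoop_grip (a point): Where to grip: a point on the handle's centre line, x = -85, z = 84 in the scoop's frame. The handle is a straight bar, 22 wide (y), 18 high, flat-sided, level from x = -155 to -49, joined to the back wall by an upright neck 22 wide at x = -51. Gripped weakly (under about 100 N) or pressed hard at the lip, it pivots in the fingers.
- scoop_lip (a point): Middle of the lower edge of the scoop's lip, x = 50, z = 0 in the scoop's frame.
- scoop_in (a point): Middle of the upper face of the scoop's blade, x = 0, z = 3 in the scoop's frame.
- mat: Fixed black rubber mat, 200 (its x) x 260 (its y) x 6 thick. Origin: centre of its underside. The scoop starts on it and returns to it.
- bucket: Loose round aluminium ice bucket, 0.9 kg, open at the top, 90 high, outer diameter 140 at the foot and 170 at the rim, wall 4. Origin: centre of its underside.
- bucket_in (a point): Centre of the bucket's inner floor, 5 above its underside.
- bucket_rim (a point): Centre of the bucket's mouth, 90 above its underside.
- ice0_c (a point): Centre of one of the six identical pieces of clear ice: barrel-shaped, 34 across and 32 high, bevelled at both ends (bevel 8), 24 g, slippery (friction about 0.12). All six start standing on the bin's drip floor in two rows of three across the bin, in its +x half, loosely spaced about 40 apart.
- ice1_c (a point): Centre of one of the six identical pieces of clear ice: barrel-shaped, 34 across and 32 high, bevelled at both ends (bevel 8), 24 g, slippery (friction about 0.12). All six start standing on the bin's drip floor in two rows of three across the bin, in its +x half, loosely spaced about 40 apart.
- ice2_c (a point): Centre of one of the six identical pieces of clear ice: barrel-shaped, 34 across and 32 high, bevelled at both ends (bevel 8), 24 g, slippery (friction about 0.12). All six start standing on the bin's drip floor in two rows of three across the bin, in its +x half, loosely spaced about 40 apart.
- ice3_c (a point): Centre of one of the six identical pieces of clear ice: barrel-shaped, 34 across and 32 high, bevelled at both ends (bevel 8), 24 g, slippery (friction about 0.12). All six start standing on the bin's drip floor in two rows of three across the bin, in its +x half, loosely spaced about 40 apart.
- ice4_c (a point): Centre of one of the six identical pieces of clear ice: barrel-shaped, 34 across and 32 high, bevelled at both ends (bevel 8), 24 g, slippery (friction about 0.12). All six start standing on the bin's drip floor in two rows of three across the bin, in its +x half, loosely spaced about 40 apart.
- ice5_c (a point): Centre of one of the six identical pieces of clear ice: barrel-shaped, 34 across and 32 high, bevelled at both ends (bevel 8), 24 g, slippery (friction about 0.12). All six start standing on the bin's drip floor in two rows of three across the bin, in its +x half, loosely spaced about 40 apart.
- wine_a: Bystander: green wine bottle, 74 diameter, 290 high. Origin: centre of its underside.
- wine_b: Bystander: second green wine bottle, same size.
- pint: Bystander: tall beer glass, 76 diameter, 150 high. Origin: centre of its underside.
- lid_red: Bystander: round plastic lid lying flat, 110 diameter, 12 high. Origin: centre of its underside.
- carton: Bystander: drink carton, 60 x 90 x 160 high. Origin: centre of its underside.
- teaspoon: Bystander: spoon lying flat on the counter, under 200 long, its x along the handle.

How it is judged:
On the way, in this order (a step that is already met when the one before it is completed fails the run):
1. at least one piece of ice lies in the scoop, lifted clear of the bin (blade more than 0.10 m above the counter) (height (world z) of scoop_in above 0.1 m and ((x of ice0_c in the frame of scoop_in between -0.05 and 0.055 m and y of ice0_c in the frame of scoop_in between -0.05 and 0.05 m and z of ice0_c in the frame of scoop_in between 0 and 0.06 m) or (x of ice1_c in the frame of scoop_in between -0.05 and 0.055 m and y of ice1_c in the frame of scoop_in between -0.05 and 0.05 m and z of ice1_c in the frame of scoop_in between 0 and 0.06 m) or (x of ice2_c in the frame of scoop_in between -0.05 and 0.055 m and y of ice2_c in the frame of scoop_in between -0.05 and 0.05 m and z of ice2_c in the frame of scoop_in between 0 and 0.06 m) or (x of ice3_c in the frame of scoop_in between -0.05 and 0.055 m and y of ice3_c in the frame of scoop_in between -0.05 and 0.05 m and z of ice3_c in the frame of scoop_in between 0 and 0.06 m) or (x of ice4_c in the frame of scoop_in between -0.05 and 0.055 m and y of ice4_c in the frame of scoop_in between -0.05 and 0.05 m and z of ice4_c in the frame of scoop_in between 0 and 0.06 m) or (x of ice5_c in the frame of scoop_in between -0.05 and 0.055 m and y of ice5_c in the frame of scoop_in between -0.05 and 0.05 m and z of ice5_c in the frame of scoop_in between 0 and 0.06 m))), for 0.2 s.
2. all six pieces of ice are in the bucket (horizontal distance between each of ice0_c, ice1_c, ice2_c, ice3_c, ice4_c, ice5_c and bucket_in below 0.075 m and z of ice0_c in the frame of bucket_in between 0 and 0.085 m and z of ice1_c in the frame of bucket_in between 0 and 0.085 m and z of ice2_c in the frame of bucket_in between 0 and 0.085 m and z of ice3_c in the frame of bucket_in between 0 and 0.085 m and z of ice4_c in the frame of bucket_in between 0 and 0.085 m and z of ice5_c in the frame of bucket_in between 0 and 0.085 m), for 0.2 s.
At the end, for the whole second after the job is handed in: All six ice pieces are in the bucket (centre within 75 mm of its axis, below the rim); the scoop lies level (0.12 rad), right way up, blade centre over the mat, underside at most 15 mm above the mat's underside; bucket upright; all at rest (all of step 2 and x of scoop in the frame of mat between -0.1 and 0.1 m and y of scoop in the frame of mat between -0.13 and 0.13 m and z of scoop in the frame of mat between 0 and 0.015 m and angle between scoop's own z axis and vertical below 0.12 rad and linear speed of scoop below 0.02 m/s and angle between bucket's own z axis and vertical below 0.1 rad and linear speed of each of ice0, ice1, ice2, ice3, ice4, ice5 below 0.05 m/s); the robot touches nothing.
It fails at once if the fingers press on a piece of ice (over 0.5 N) (contact force between the fingers and ice0 above 0.5 N or contact force between the fingers and ice1 above 0.5 N or contact force between the fingers and ice2 above 0.5 N or contact force between the fingers and ice3 above 0.5 N or contact force between the fingers and ice4 above 0.5 N or contact force between the fingers and ice5 above 0.5 N).
It fails at once if the bucket is pushed more than 40 mm or tipped more than 0.3 rad (distance of bucket from where it was at the start of the episode above 0.04 m or angle between bucket's own z axis and vertical above 0.3 rad).
It fails at once if a bystander is moved more than 30 mm (distance of any of wine_a, wine_b, pint, lid_red, carton, teaspoon from where it was at the start of the episode above 0.03 m).
It also fails if it takes over 72 s, if anything falls off the work surface, if the arm or the gripper's body presses on something with over 40 N, if the wrist force passes 120 N, or if a joint passes its speed limit or range.

## Working session

There is one attempt and no reset: what is moved stays moved. The work goes in short steps, Python scripts to look and compute and a tool call to move; the robot and the scene stay as the last step left them, time stands still between calls to the robot, and variables do not carry over. Pictures are saved under pics/ and viewed, at most 11 in all, crops included, and the job is handed in when it is done.

Besides the shell and the picture viewer there is one more tool, called after "Request:" by a JSON object that holds its "api" and its "payload", one argument or row to a line. step_arm: Moves the arm, as the interface text tells. Its arguments: {"type":"object","properties":{"steps":{"type":"array","items":{"type":"array","items":{"type":"number"}}},"gripper":{"type":"number"},"force":{"type":"number"}},"required":["steps"]}

```bash
mkdir -p pics; python3 - <<'E'
from cell import observe,cams
import cv2,json,numpy as np
for n in("scene","top"):
    c=cams.get_calibration(n);print(n,c)
    im=cams.get_image(n);cv2.imwrite(f"pics/{n}0.png",im[:,:,::-1])
print(observe())
E
```

```text
scene {'fov_y': 42.16497790792618, 'cx': 323.1349183163694, 'cy': 240.71978927173726, 'world_to_cam': array([[-0.47157962,  0.88172562,  0.01313707,  0.24858731],
       [-0.70536596, -0.38611285,  0.59445415,  0.34272671],
       [ 0.52921784,  0.27106602,  0.80402219, -1.73606907],
       [ 0.        ,  0.        ,  0.        ,  1.        ]])}
top {'fov_y': 46.32546849850576, 'cx': 316.74636551187433, 'cy': 236.90821240342487, 'world_to_cam': array([[-2.43291489e-02, -9.99703618e-01, -8.76701031e-04,
         1.65745003e-02],
       [ 9.98849162e-01, -2.43445943e-02,  4.13242420e-02,
        -5.39996468e-01],
       [-4.13333372e-02,  1.29691548e-04,  9.99145404e-01,
        -1.60235230e+00],
       [ 0.00000000e+00,  0.00000000e+00,  0.00000000e+00,
         1.00000000e+00]])}
{'clock': 0.1, 'joints': array([ 1.10139303,  0.43513012,  0.02497568,  1.57398216, -0.01159173,
        1.13401939, -0.07511296]), 'dq': array([ 8.33350913e-04, -1.73077597e-03, -9.53041194e-06, -2.31531353e-03,
        7.45844316e-04,  2.65204247e-04,  4.15883990e-04]), 'joint_efforts': array([ 4.17082454e-03, -6.69125533e+01,  9.88668948e-01, -3.15143466e+01,
       -6.04437618e-02,  3.73308139e-02,  1.03786290e-04]), 'position': array([ 0.22393058, -0.58302149,  0.22604715]), 'ee_rot': array([-3.08761074e+00, -5.72580021e-01,  6.05620179e-04]), 'force': array([0.40436639, 0.13538198, 0.03677762]), 'ft_torque': array([ 0.04806043, -0.00542672,  0.06879319]), 'gripper_force': 0.0, 'width': 1.0012732554608603}
```

View pics/scene0.png

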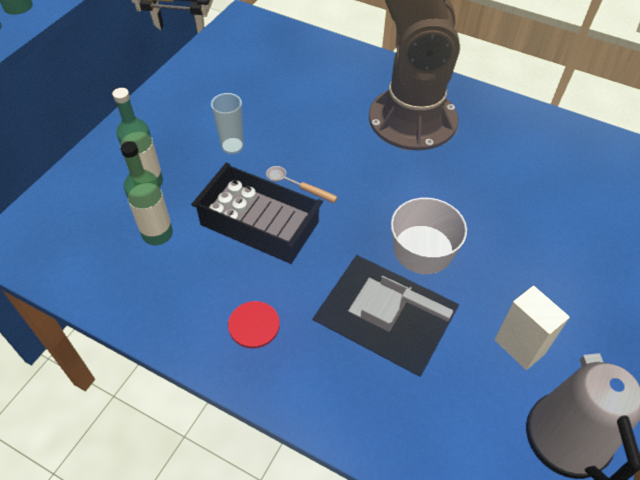

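View pics/top0.png

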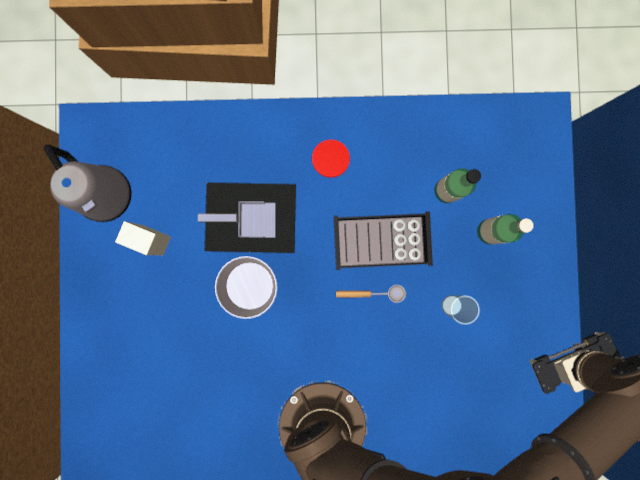

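The scene view shows the bin at about (258,212) with the ice at its left end, the scoop on the mat at (390,300) and the bucket at (427,235). In the top view, up is +x and left is +y. There the scoop blade is at (257,220) with its nose to the right, the ice is at (407,240) and the bucket at (246,288). I'll zoom in for features.

```bash
cat > h.py <<'E'
import numpy as np,cv2
from cell import cams,observe,job
def K(n):
    c=cams.get_calibration(n);f=240/np.tan(np.radians(c['fov_y']/2));return c,f
def ray(n,u,v):
    c,f=K(n);T=c['world_to_cam'];R=T[:3,:3]
    d=R.T@np.array([(u-c['cx'])/f,-(v-c['cy'])/f,-1]);return -R.T@T[:3,3],d/np.linalg.norm(d)
def plane(n,u,v,z):
    o,d=ray(n,u,v);return o+d*(z-o[2])/d[2]
def proj(n,p):
    c,f=K(n);T=c['world_to_cam'];q=T[:3,:3]@np.asarray(p)+T[:3,3]
    return np.array([c['cx']+f*q[0]/-q[2],c['cy']-f*q[1]/-q[2]])
def tri(a,b):
    (o1,d1),(o2,d2)=ray("top",*a),ray("scene",*b)
    s=np.linalg.lstsq(np.c_[d1,-d2],o2-o1,rcond=None)[0]
    p,q=o1+s[0]*d1,o2+s[1]*d2;return (p+q)/2,np.linalg.norm(p-q)
E
python3 - <<'E'
import cv2,numpy as np
t=cv2.imread("pics/top0.png");s=cv2.imread("pics/scene0.png")
a=cv2.resize(t[170:325,190:440],None,fx=3.2,fy=3.2,interpolation=cv2.INTER_CUBIC)
cv2.imwrite("pics/tc.png",a)
b=cv2.resize(s[155:375,185:475],None,fx=2.7,fy=2.7,interpolation=cv2.INTER_CUBIC)
cv2.imwrite("pics/sc.png",b);print(a.shape,b.shape)
E
```

```text
(496, 800, 3) (594, 783, 3)
```

View pics/tc.png

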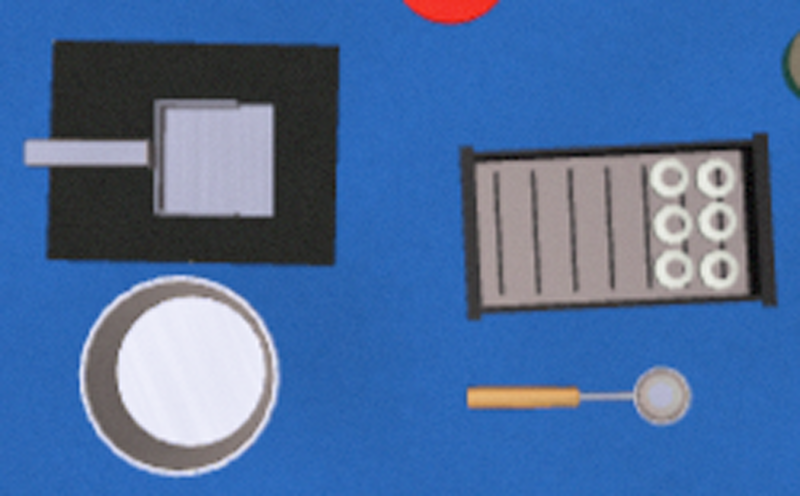

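View pics/sc.png

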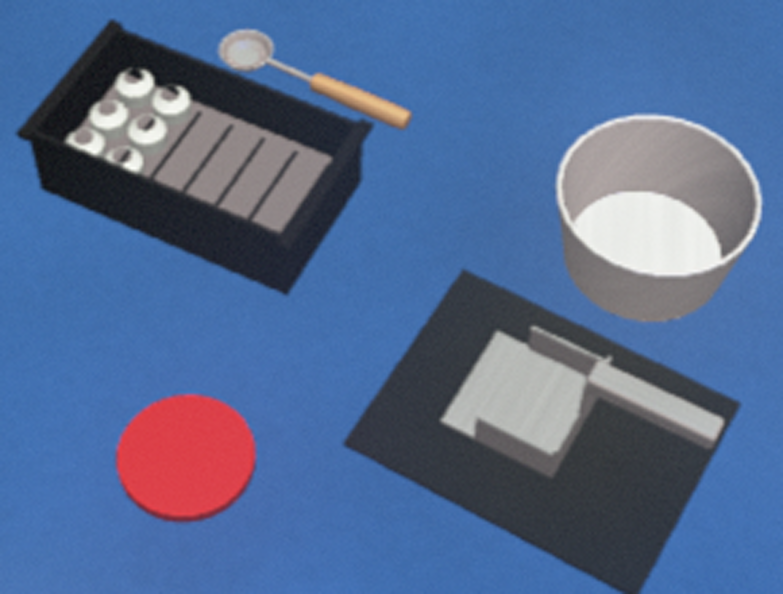

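```bash
python3 - <<'E'
from h import *
T=lambda p:(190+(p[0]+.5)/3.2-.5,170+(p[1]+.5)/3.2-.5)
S=lambda p:(185+(p[0]+.5)/2.7-.5,155+(p[1]+.5)/2.7-.5)
np.set_printoptions(precision=4,suppress=True)
def t(n,a,b): print(n,*tri(T(a),S(b)))
for a,b in zip([(670,177),(716,178),(673,224),(717,222),(675,269),(718,268)],[(124,159),(86,141),(147,128),(109,113),(172,98),(135,83)]): t("ice",a,b)
t("tail+x",(24,140),(711,437));t("tail-x",(24,165),(723,418))
t("nose+x",(274,104),(443,420));t("nose-x",(275,215),(497,332))
t("bin -x end -x out",(480,318),(372,125)); t("bin +x end -x corner out",(776,304),(116,22)); t("bin +x end +x",(768,134),(20,134))
for n,u in [("hand neck+x",(149,139)),("neck-x",(149,165)),("tail+x",(24,140)),("tail-x",(24,165))]: print(n,plane("top",*T(u),.099))
for n,u in [("nose+x",(274,104)),("nose-x",(275,215))]: print(n,plane("top",*T(u),.009))
for n,u in [("A",(460,147)),("A2",(473,147)),("B",(468,319)),("B2",(480,318)),("C",(752,134)),("C2",(768,134)),("D",(761,305)),("D2",(776,304))]: print("bin",n,plane("top",*T(u),.08))
for u in [(55,41),(338,45),(334,265),(48,258)]: print("mat",plane("top",*T(u),.006))
def mask(im,lo,hi):return cv2.inRange(cv2.cvtColor(im,cv2.COLOR_BGR2HSV),lo,hi)
im=cv2.imread("pics/top0.png")
# bucket rim from non-blue blob
m=cv2.bitwise_not(mask(im,(95,100,40),(125,255,255)))[254:325,205:290]
c=max(cv2.findContours(m,0,1)[0],key=cv2.contourArea);(x,y),r=cv2.minEnclosingCircle(cv2.convexHull(c))
print("rim",plane("top",x+205,y+254,.09),"px",x+205,y+254,"r",r*1.51/K("top")[1])
im=cv2.imread("pics/scene0.png")
t("rim",((x+205-189.66)*3.2-.5+.4,(y+254-169.66)*3.2-.5),(659,193))
for n,u,z in [("fork wine_a",(445,195),0),("wine_b",(488,229),0),("spoon",(397,293),0.005),("spoon end",(337,294),.005),("carton",(152,237),.08),("lid",(331,158),.012),("pint base",(453,305),0)]: print(n,plane("top",*u,z))
E
```

```text
ice [ 0.5657 -0.2268  0.0543] 0.0024513484916804827
ice [ 0.564  -0.2673  0.0533] 0.0021742795976933908
ice [ 0.5249 -0.229   0.0519] 0.0012605959484340763
ice [ 0.5258 -0.268   0.0512] 0.000687754964082145
ice [ 0.4851 -0.2289  0.0521] 0.002607002990815503
ice [ 0.4854 -0.2672  0.0516] 0.0013367745020656289
tail+x [0.6086 0.326  0.1026] 0.0018921264410629442
tail-x [0.5874 0.3274 0.0996] 0.0010150704011857923
nose+x [0.6426 0.1224 0.0113] 0.004149611170314687
nose-x [0.5428 0.1236 0.0073] 0.003296662389831444
bin -x end -x out [ 0.4452 -0.0527  0.0743] 0.010653087797894312
bin +x end -x corner out [ 0.4518 -0.3091  0.0788] 0.006415444727687912
bin +x end +x [ 0.5992 -0.3088  0.076 ] 0.003629012798199205
hand neck+x [0.6069 0.2212 0.099 ]
neck-x [0.5847 0.2216 0.099 ]
tail+x [0.6086 0.3276 0.099 ]
tail-x [0.5873 0.328  0.099 ]
nose+x [0.6437 0.1207 0.009 ]
nose-x [0.5434 0.1219 0.009 ]
bin A [ 0.5951 -0.0439  0.08  ]
bin A2 [ 0.5948 -0.0551  0.08  ]
bin B [ 0.447 -0.047  0.08 ]
bin B2 [ 0.4476 -0.0573  0.08  ]
bin C [ 0.6002 -0.2958  0.08  ]
bin C2 [ 0.5998 -0.3096  0.08  ]
bin D [ 0.4528 -0.2988  0.08  ]
bin D2 [ 0.4534 -0.3117  0.08  ]
mat [0.706  0.3179 0.006 ]
mat [0.6961 0.0618 0.006 ]
mat [0.4972 0.07   0.006 ]
mat [0.5097 0.3274 0.006 ]
rim [0.405  0.2004 0.09  ] px 245.68078994750977 287.0367240905762 r 0.08472193354633868
rim [0.4052 0.2011 0.0897] 0.0012622950506073786
fork wine_a [ 0.6534 -0.372   0.    ]
wine_b [ 0.5515 -0.4931  0.    ]
spoon [ 0.3735 -0.2233  0.005 ]
spoon end [ 0.3748 -0.0508  0.005 ]
carton [0.5482 0.457  0.08  ]
lid [ 0.7675 -0.0433  0.012 ]
pint base [ 0.3348 -0.3843  0.    ]
```

Request:
{"api": "step_arm", "payload": {
  "steps": [
    [13,30,2,0,0,0.05],
    [13,30,2,0,0,0.05],
    [13,30,2,0,0,0.05],
    [13,30,2,0,0,0.05],
    [13,30,2,0,0,0.05],
    [13,30,2,0,0,0.05],
    [13,30,2,0,0,0.05],
    [13,30,2,0,0,0.05],
    [13,30,2,0,0,0.05],
    [13,30,2,0,0,0.05],
    [13,30,2,0,0,0.05],
    [13,30,2,0,0,0.05],
    [13,30,2,0,0,0.05],
    [13,30,2,0,0,0.05],
    [13,30,2,0,0,0.05],
    [13,30,2,0,0,0.05],
    [13,30,2,0,0,0.05],
    [13,30,2,0,0,0.05],
    [13,30,2,0,0,0.05],
    [13,30,2,0,0,0.05]
  ],
  "gripper": 1,
  "force": 60
}}

```text
clock: 1.77
position: [0.4842, 0.018, 0.2667]
ee_rot: [-2.434, -1.986, 0.0]
force: [1.0, -0.1, -0.6]
width: 1.001
gripper_force: 0.0
```

Request:
{"api": "step_arm", "payload": {
  "steps": [
    [14,30,0,0,0,0.023],
    [14,30,0,0,0,0.023],
    [14,30,0,0,0,0.023],
    [14,30,0,0,0,0.023],
    [14,30,0,0,0,0.023],
    [14,30,0,0,0,0.024],
    [14,30,0,0,0,0.024],
    [14,29,0,0,0,0.024],
    [0,0,-30,0,0,0],
    [0,0,-30,0,0,0],
    [0,0,-30,0,0,0],
    [0,0,-20,0,0,0],
    [0,0,0,0,0,0]
  ]
}}

```text
clock: 2.85
position: [0.5936, 0.2536, 0.1514]
ee_rot: [-2.238, -2.201, 0.013]
force: [0.1, -0.2, -0.6]
width: 1.0
gripper_force: 0.0
```

```bash
python3 - <<'E'
from h import *
from scipy.spatial.transform import Rotation as R
o=observe();print(o['position'],o['joints'],R.from_rotvec(o['ee_rot']).as_matrix().round(4))
E
```

```text
[0.59360198 0.25359112 0.15143482] [-0.12765129  0.6054602  -0.56181529  1.56433469  0.34941803  1.08247885
 -0.79410992] [[ 0.0168  0.9998 -0.0074]
 [ 0.9998 -0.0169 -0.0041]
 [-0.0042 -0.0074 -1.    ]]
```

Request:
{"api": "step_arm", "payload": {
  "steps": [
    [1,1,-27,0,0,0],
    [1,1,-27,0,0,0],
    [1,1,-26,0,0,0],
    [0,0,0,0,0,0],
    [0,0,0,0,0,0]
  ]
}}

```text
clock: 3.27
position: [0.5989, 0.2584, 0.077]
ee_rot: [-2.24, -2.202, 0.002]
force: [-0.0, 0.4, 0.6]
width: 0.999
gripper_force: 0.0
```

Request:
{"api": "step_arm", "payload": {
  "steps": [
    [0,0,0,0,0,0],
    [0,0,0,0,0,0],
    [0,0,0,0,0,0],
    [0,0,0,0,0,0],
    [0,0,0,0,0,0],
    [0,0,0,0,0,0],
    [0,0,0,0,0,0],
    [0,0,0,0,0,0]
  ],
  "gripper": 0,
  "force": 60
}}

```text
clock: 3.93
position: [0.5991, 0.2585, 0.0768]
ee_rot: [2.24, 2.202, 0.0]
force: [-0.6, 0.2, -0.2]
width: 0.469
gripper_force: 0.0
```

Request:
{"api": "step_arm", "payload": {
  "steps": [
    [0,0,0,0,0,0],
    [0,0,0,0,0,0],
    [0,0,0,0,0,0],
    [0,0,0,0,0,0],
    [0,0,0,0,0,0]
  ]
}}

```text
clock: 4.35
position: [0.599, 0.2586, 0.0767]
ee_rot: [-2.24, -2.202, 0.0]
force: [-1.1, 0.1, -0.1]
width: 0.238
gripper_force: 59.3
```

Request:
{"api": "step_arm", "payload": {
  "steps": [
    [0,0,10,0,0,0],
    [0,0,25,0,0,0],
    [0,0,30,0,0,0],
    [-7,-29,30,0,0,0.003],
    [-7,-29,30,0,0,0.003],
    [-7,-29,0,0,0,0.004],
    [-7,-29,0,0,0,0.004],
    [-7,-29,0,0,0,0.004],
    [-7,-29,0,0,0,0.004],
    [-7,-29,0,0,0,0.004],
    [-7,-29,0,0,0,0.004],
    [-7,-29,0,0,0,0.004],
    [-7,-29,0,0,0,0.004],
    [-7,-29,0,0,0,0],
    [0,0,0,0,0,0],
    [0,0,0,0,0,0]
  ]
}}

```text
clock: 5.68
position: [0.5219, -0.0618, 0.2013]
ee_rot: [2.202, 2.24, -0.001]
force: [-0.0, 1.6, -2.5]
width: 0.236
gripper_force: 59.3
```

```bash
python3 - <<'E'
from h import *
for n in("scene","top"): cv2.imwrite(f"pics/{n}1.png",cams.get_image(n)[:,:,::-1])
a=cv2.resize(cv2.imread("pics/top1.png")[190:290,290:440],(600,400),interpolation=2)
b=cv2.resize(cv2.imread("pics/scene1.png")[130:280,185:410],(600,400),interpolation=2)
cv2.imwrite("pics/c1.png",cv2.resize(np.vstack([a,b]),(450,600)))
o=observe();print(o['position'],o['joints'],o['ee_rot'],o['force'])
E
```

```text
[ 0.52250637 -0.05884338  0.20137216] [ 0.46469175  0.36426187 -0.59187523  1.81140342  0.23285071  1.03502124
 -0.19521028] [2.19750029e+00 2.24479513e+00 1.30337238e-03] [ 0.42799758 -0.09207014 -2.28822113]
```

View pics/c1.png

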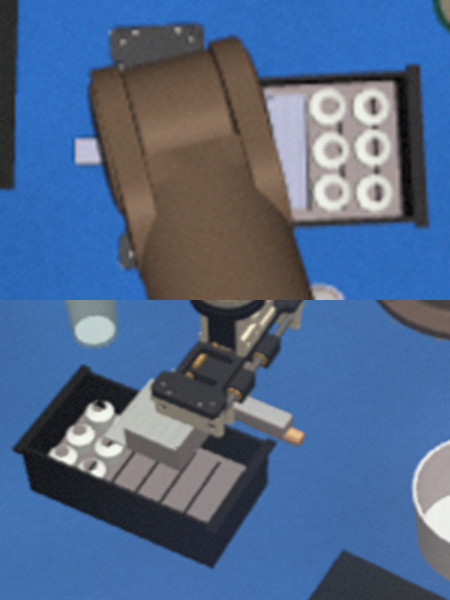

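The scoop hangs level, with its nose over the bin just behind the ice. In the top crop the lip is at about u=305/3+290. Next I'll check the lip position.

```bash
python3 - <<'E'
from h import *
im=cv2.imread("pics/top1.png")
print(proj("top",(0.5245,-0.198,.134)),proj("top",(0.5745,-0.198,.134)),proj("top",(0.4745,-0.198,.134)))
for r in (232,240,248): print(r,im[r,384:398].tolist())
for c in (386,389): print(c,[int(v) for v in im[212:226,c].sum(1)],[int(v) for v in im[254:270,c].sum(1)])
E
```

```text
[392.6520862  239.06991824] [392.0896646  220.29231994] [393.21606997 257.89967286]
232 [[214, 189, 189], [211, 186, 185], [213, 188, 185], [216, 190, 189], [213, 189, 187], [209, 184, 185], [209, 185, 184], [185, 162, 163], [140, 135, 143], [150, 150, 162], [155, 153, 167], [156, 157, 169], [150, 150, 164], [148, 150, 160]]
240 [[212, 187, 187], [209, 183, 183], [214, 188, 187], [214, 188, 186], [213, 189, 186], [209, 183, 183], [206, 180, 181], [201, 177, 177], [126, 114, 116], [126, 127, 133], [184, 191, 190], [228, 234, 232], [232, 239, 237], [209, 218, 219]]
248 [[122, 121, 128], [196, 175, 175], [213, 189, 187], [212, 187, 185], [215, 189, 191], [213, 187, 187], [207, 184, 180], [211, 185, 183], [123, 111, 110], [144, 144, 155], [157, 158, 170], [157, 156, 170], [149, 152, 160], [171, 176, 184]]
386 [348, 350, 329, 254, 142, 70, 283, 443, 480, 533, 588, 596, 593, 591] [531, 511, 425, 363, 357, 318, 270, 264, 258, 243, 205, 159, 150, 155, 155, 158]
389 [355, 357, 312, 238, 133, 87, 298, 437, 479, 535, 580, 588, 587, 597] [575, 590, 581, 582, 574, 529, 485, 478, 487, 357, 184, 244, 314, 330, 328, 316]
```

Request:
{"api": "step_arm", "payload": {
  "steps": [
    [2,0,-10,0.02,0,0],
    [0,-2,-25,0.02,0,0],
    [0,0,-25,0.02,0,0],
    [0,0,-20,0,0,0],
    [0,0,-10,0,0,0],
    [0,0,-3,0,0,0],
    [0,0,0,0,0,0],
    [0,0,0,0,0,0]
  ]
}}

```text
clock: 6.45
position: [0.5251, -0.0608, 0.1086]
ee_rot: [-2.167, -2.216, -0.068]
force: [0.7, -1.0, -1.0]
width: 0.238
gripper_force: 59.3
```

Request:
{"api": "step_arm", "payload": {
  "steps": [
    [0,0,-4,0,0,0],
    [0,0,-2,0,0,0],
    [0,0,0,0,0,0],
    [0,0,0,0,0,0]
  ]
}}

```text
clock: 6.78
position: [0.5252, -0.0612, 0.1026]
ee_rot: [-2.169, -2.216, -0.068]
force: [0.2, 1.7, 2.4]
width: 0.236
gripper_force: 59.3
```

Request:
{"api": "step_arm", "payload": {
  "steps": [
    [0,0,-2,0,0,0],
    [0,0,0,0,0,0],
    [0,0,0,0,0,0]
  ]
}}

```text
clock: 7.03
position: [0.5244, -0.0613, 0.1001]
ee_rot: [-2.168, -2.215, -0.067]
force: [-0.7, 2.6, 4.6]
width: 0.237
gripper_force: 59.9
```

Request:
{"api": "step_arm", "payload": {
  "steps": [
    [0,0,-2,0,0,0],
    [0,0,0,0,0,0],
    [0,0,0,0,0,0]
  ]
}}

```text
clock: 7.28
position: [0.5243, -0.0613, 0.098]
ee_rot: [-2.168, -2.214, -0.067]
force: [-1.4, 2.6, 5.2]
width: 0.235
gripper_force: 60.0
```

Request:
{"api": "step_arm", "payload": {
  "steps": [
    [0.1,-6,0,0,0,0],
    [0.1,-6,0,0,0,0],
    [0.1,-6,0,0,0,0],
    [0.1,-6,0,0,0,0],
    [0.1,-6,0,0,0,0],
    [0.1,-6,0,0,0,0],
    [0.1,-6,0,0,0,0],
    [0.1,-6,0,0,0,0],
    [0.1,-6,0,0,0,0],
    [0,0,0,0,0,0]
  ]
}}

```text
clock: 8.12
position: [0.5256, -0.1168, 0.098]
ee_rot: [-2.17, -2.214, -0.067]
force: [1.6, -0.8, 2.2]
width: 0.236
gripper_force: 60.0
```

```bash
cat > v.py <<'E'
from h import *
import sys
k=sys.argv[1]
for n in("scene","top"): cv2.imwrite(f"pics/{n}{k}.png",cams.get_image(n)[:,:,::-1])
a=cv2.resize(cv2.imread(f"pics/top{k}.png")[190:290,290:440],(450,300),interpolation=2)
b=cv2.resize(cv2.imread(f"pics/scene{k}.png")[130:280,185:410],(450,300),interpolation=2)
cv2.imwrite(f"pics/c{k}.png",np.vstack([a,b]))
o=observe();print(o['position'],o['ee_rot'],o['force'])
E
python3 v.py 2
```

```text
[ 0.52543487 -0.11671555  0.09785809] [-2.1699087  -2.21395145 -0.06590849] [ 0.74851133 -1.46593965  1.97566061]
```

View pics/c2.png

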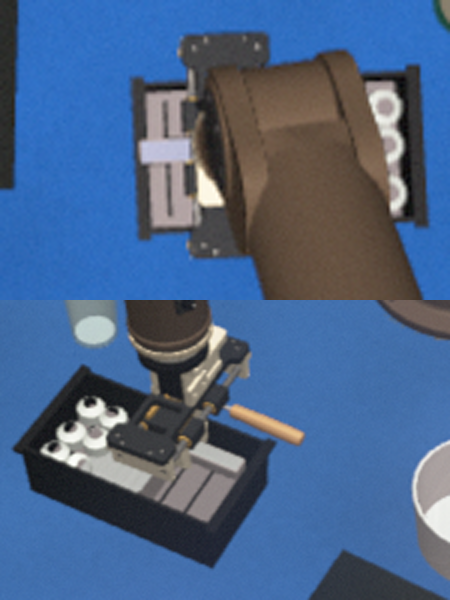

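The scene crop shows the ice bunched in front of and partly on the blade, still in two rows. I'll keep pushing.

Request:
{"api": "step_arm", "payload": {
  "steps": [
    [0.1,-6,0,0,0,0],
    [0.1,-6,0,0,0,0],
    [0.1,-6,0,0,0,0],
    [0.1,-6,0,0,0,0],
    [0.1,-5,0,0,0,0],
    [0,0,0,0,0,0]
  ]
}}

```text
clock: 8.72
position: [0.527, -0.1368, 0.0994]
ee_rot: [-2.159, -2.216, -0.078]
force: [-1.7, 24.7, 16.6]
width: 0.233
gripper_force: 60.1
```

Request:
{"api": "step_arm", "payload": {
  "steps": [
    [0.1,-5,0,0,0,0],
    [0.1,-4,0,0,0,0],
    [0,0,0,0,0,0]
  ]
}}

```text
clock: 8.97
position: [0.5277, -0.1383, 0.1005]
ee_rot: [-2.149, -2.218, -0.086]
force: [-5.2, 44.7, 28.5]
width: 0.235
gripper_force: 60.0
```

Request:
{"api": "step_arm", "payload": {
  "steps": [
    [-1,6,0,0,0,0],
    [-1,6,0,0,0,0],
    [0,4,0,0,0,0],
    [0,3,0,-0.04,0,0],
    [0,4,0,-0.05,0,0],
    [0,4,2,-0.05,0,0],
    [0,4,2,-0.05,0,0],
    [0,4,3,-0.05,0,0],
    [0,4,3,-0.05,0,0],
    [0,4,3,-0.05,0,0],
    [0,0,0,0,0,0]
  ]
}}

```text
clock: 9.88
position: [0.5237, -0.1076, 0.1103]
ee_rot: [2.046, 2.099, -0.297]
force: [-0.1, 1.3, -2.2]
width: 0.232
gripper_force: 60.0
```

```bash
python3 v.py 3
```

```text
[ 0.52339773 -0.11050952  0.11018524] [ 2.05059843  2.09683724 -0.29592278] [-0.19766095 -0.08436169 -3.258935  ]
```

View pics/c3.png

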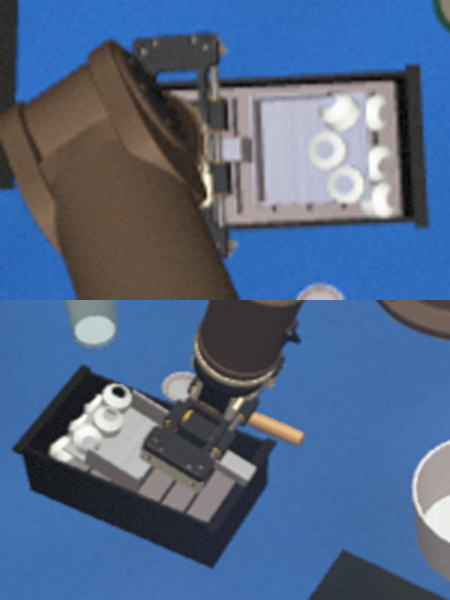

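Three pieces are on the blade and the front row of three stays at the end wall. I'll curl a little more and lift.

Request:
{"api": "step_arm", "payload": {
  "steps": [
    [0,4,4,-0.05,0,0],
    [0,4,4,-0.05,0,0],
    [0,4,4,-0.05,0,0],
    [0,0,8,0,0,0],
    [0,0,15,0,0,0],
    [0,0,20,0,0,0],
    [0,0,25,0,0,0],
    [0,0,25,0,0,0],
    [0,0,20,0,0,0],
    [0,0,10,0,0,0],
    [0,0,0,0,0,0],
    [0,0,0,0,0,0]
  ]
}}

```text
clock: 10.98
position: [0.5236, -0.0997, 0.2454]
ee_rot: [1.967, 2.005, -0.438]
force: [-0.7, -0.0, -3.6]
width: 0.233
gripper_force: 60.0
```

```bash
python3 v.py 4; python3 -c "
from h import *;print(observe()['joints'])"
```

```text
[ 0.52303232 -0.09928328  0.24438852] [ 1.96617813  2.00710014 -0.44052547] [-0.16016687 -0.64431075 -3.48989109]
[ 0.08902752  0.32226851 -0.3781494   1.80897173  0.56620076  1.2222496
 -0.5074959 ]
```

View pics/c4.png

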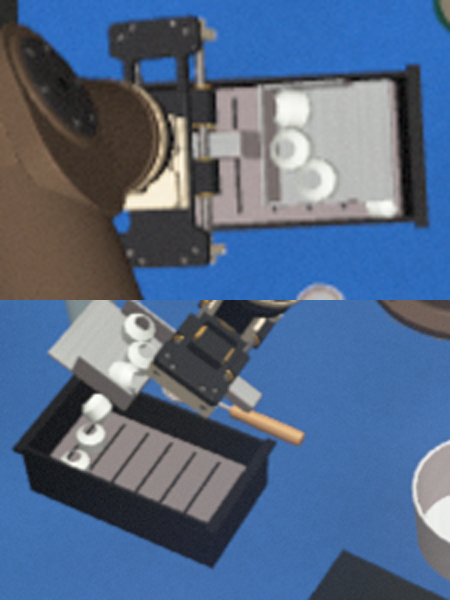

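Three pieces sit at the back of the lifted scoop and three remain in the bin. Next I'll carry the load to the bucket.

Request:
{"api": "step_arm", "payload": {
  "steps": [
    [-3,10,2,0,0,0],
    [-5,18,2,0,0,0],
    [-6,25,2,0,0,0],
    [-7,27,0,0,0,0],
    [-7,27,0,0,0,0],
    [-7,27,0,0,0,0],
    [-7,27,0,0,0,0],
    [-7,27,0,0,0,0],
    [-7,27,0,0,0,0],
    [-7,27,0,0,0,0],
    [-7,27,0,0,0,0],
    [-7,27,0,0,0,0],
    [-7,27,0,0,0,0],
    [-7,27,0,0,0,0],
    [-7,27,0,0,0,0],
    [-7,27,0,0,0,0],
    [-6,25,0,0,0,0],
    [-5,18,0,0,0,0],
    [-2,10,0,0,0,0],
    [0,0,0,0,0,0]
  ]
}}

```text
clock: 12.75
position: [0.4042, 0.3609, 0.2508]
ee_rot: [1.961, 2.011, -0.439]
force: [0.4, -0.2, -3.5]
width: 0.236
gripper_force: 60.0
```

```bash
python3 -c "
from h import *;o=observe();print(o['joints'],o['position'],o['ee_rot'],o['force'])"
```

```text
[-0.63594583  0.55543042 -0.55750014  1.46980697  0.44108658  1.61093237
 -1.23281045] [0.40418277 0.36093373 0.25076691] [ 1.96088979  2.0113228  -0.43893137] [ 0.36520744 -0.18728967 -3.49380337]
```

Request:
{"api": "step_arm", "payload": {
  "steps": [
    [0,-5,-7,0.09,0,0],
    [0,-6,-7,0.09,0,0],
    [0,-6,-7,0.09,0,0],
    [0,-6,-7,0.09,0,0],
    [0,-6,-7,0.09,0,0],
    [0,-6,-5,0.09,0,0],
    [0,-6,3,0.1,0,0],
    [0,-6,6,0.1,0,0]
  ]
}}

```text
clock: 13.42
position: [0.4057, 0.3091, 0.2199]
ee_rot: [-2.036, -2.076, -0.326]
force: [-1.4, 1.3, -3.5]
width: 0.231
gripper_force: 60.0
```

Request:
{"api": "step_arm", "payload": {
  "steps": [
    [0,-6,6,0.1,0,0],
    [0,-6,6,0.1,0,0],
    [0,-6,7,0.1,0,0],
    [0,-6,7,0.1,0,0],
    [0,0,0,0,0,0],
    [0,0,0,0,0,0],
    [0,0,0,0,0,0]
  ]
}}

```text
clock: 14.0
position: [0.405, 0.2883, 0.2437]
ee_rot: [-1.813, -1.85, -0.647]
force: [-0.3, 0.8, -0.9]
width: 0.235
gripper_force: 60.0
```

```bash
python3 - <<'E'
from h import *
from scipy.spatial.transform import Rotation as R
o=observe();print(o['joints'],o['position'],o['force']);print(R.from_rotvec(o['ee_rot']).as_matrix().round(3))
for n in("scene","top"): cv2.imwrite(f"pics/{n}5.png",cams.get_image(n)[:,:,::-1])
a=cv2.resize(cv2.imread("pics/top5.png")[225:325,190:340],(450,300),interpolation=2)
b=cv2.resize(cv2.imread("pics/scene5.png")[150:300,330:555],(450,300),interpolation=2)
cv2.imwrite("pics/c5.png",np.vstack([a,b]))
E
```

```text
[ 0.60543413  0.33667544 -1.05138341  2.08908573 -0.54062077  0.6842362
  0.02934298] [0.40500418 0.28831296 0.24369065] [-0.33940984  0.83554799 -0.92074848]
[[-0.019  1.    -0.004]
 [ 0.78   0.017  0.626]
 [ 0.626  0.009 -0.78 ]]
```

View pics/c5.png

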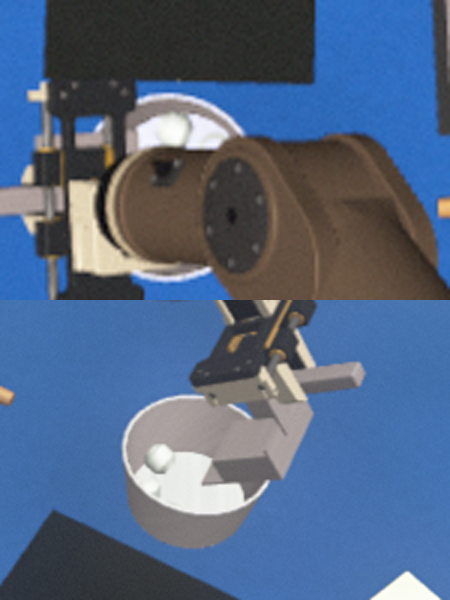

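Two pieces are visible in the bucket and the scoop looks empty; the third is probably hidden under the arm. I'll locate the remaining ice from the same pictures.

```bash
cat > ice.py <<'E'
from h import *
def blobs(n,k,box,thr=195,amin=8):
    im=cv2.imread(f"pics/{n}{k}.png");x0,y0,x1,y1=box;c=im[y0:y1,x0:x1].astype(int)
    m=((c.min(2)>thr)&(c.max(2)-c.min(2)<30)).astype(np.uint8)
    k_,l,s,ce=cv2.connectedComponentsWithStats(m)
    return [(ce[i]+[x0,y0],s[i][4],s[i][:4]+[x0,y0,0,0]) for i in range(1,k_) if s[i][4]>=amin]
E
python3 - <<'E'
from ice import *
for b in blobs("top","5",(395,215,430,270)): print(b, plane("top",*b[0],.045))
for b in blobs("scene","5",(195,165,260,235)): print(b, plane("scene",*b[0],.045))
E
```

```text
(array([406.89473684, 225.75      ]), np.int32(76), array([402, 220,  11,  12])) [ 0.56411093 -0.25129036  0.045     ]
(array([409.65277778, 241.375     ]), np.int32(72), array([405, 236,  12,  12])) [ 0.51988965 -0.25768562  0.045     ]
(array([416.4939759 , 256.31325301]), np.int32(83), array([412, 251,  10,  11])) [ 0.47741983 -0.27560129  0.045     ]
(array([233.71276596, 182.5212766 ]), np.int32(94), array([228, 177,  12,  12])) [ 0.47371712 -0.27758464  0.045     ]
(array([230.22058824, 198.04411765]), np.int32(68), array([224, 193,  13,   9])) [ 0.51961236 -0.25771354  0.045     ]
(array([224.31707317, 210.3902439 ]), np.int32(41), array([216, 206,  13,   8])) [ 0.5584056  -0.24891631  0.045     ]
```

Request:
{"api": "step_arm", "payload": {
  "steps": [
    [0,0,10,-0.1,0,0],
    [2,0,10,-0.1,0,0],
    [5,-10,5,-0.1,0,0],
    [7,-20,0,-0.1,0,0],
    [8,-25,0,-0.1,0,0],
    [8,-25,0,-0.1,0,0],
    [8,-25,0,-0.04,0,0],
    [8,-25,0,0,0,0],
    [8,-25,0,0,0,0],
    [8,-25,0,0,0,0],
    [8,-25,0,0,0,0],
    [8,-25,0,0,0,0],
    [8,-25,0,0,0,0],
    [8,-25,0,0,0,0],
    [8,-25,0,0,0,0],
    [8,-20,0,0,0,0],
    [8,-15,0,0,0,0],
    [4,-8,0,0,0,0],
    [0,0,0,0,0,0]
  ]
}}

```text
clock: 15.68
position: [0.528, -0.0589, 0.2691]
ee_rot: [-2.178, -2.223, -0.038]
force: [-0.1, -0.3, -2.0]
width: 0.232
gripper_force: 60.0
```

```bash
python3 - <<'E'
from ice import *
for n in("scene","top"): cv2.imwrite(f"pics/{n}6.png",cams.get_image(n)[:,:,::-1])
o=observe();print(o['joints'],o['position'],o['ee_rot'],o['force'])
for b in blobs("top","6",(380,215,430,270)): print(b, plane("top",*b[0],.045))
print("bucket");
for b in blobs("top","6",(215,255,280,320)): print(b)
E
```

```text
[ 0.50919399  0.3194283  -0.61777849  1.69533343  0.15472848  1.18796548
 -0.11936305] [ 0.52702856 -0.05655906  0.26926944] [-2.1740097  -2.22519933 -0.03911513] [-0.58792594 -0.86467404 -2.20308487]
(array([406.94117647, 226.13235294]), np.int32(68), array([402, 221,  11,  11])) [ 0.56302904 -0.25138774  0.045     ]
(array([409.61764706, 241.44117647]), np.int32(68), array([405, 236,  11,  12])) [ 0.51970578 -0.25758097  0.045     ]
(array([416.52439024, 256.36585366]), np.int32(82), array([412, 251,  10,  11])) [ 0.47727001 -0.27568208  0.045     ]
bucket
(array([259.05714286, 265.68571429]), np.int32(70), array([232, 257,  45,  30]))
(array([223.41176471, 267.35294118]), np.int32(17), array([218, 261,  13,  15]))
(array([249.17800729, 285.49756987]), np.int32(1646), array([227, 263,  46,  46]))
(array([270.89655172, 300.48275862]), np.int32(29), array([262, 288,  15,  25]))
(array([222. , 305.5]), np.int32(12), array([218, 300,  10,  12]))
(array([256.54545455, 314.81818182]), np.int32(11), array([252, 313,   9,   4]))
(array([243.5       , 316.78571429]), np.int32(14), array([237, 316,  14,   2]))
```

Request:
{"api": "step_arm", "payload": {
  "steps": [
    [-2,-1,-20,0.01,0,0],
    [-2,-1,-30,0.01,0,0],
    [-2,-1,-30,0.01,0,0],
    [-2,0,-30,0,0,0],
    [0,0,-30,0,0,0],
    [0,0,-15,0,0,0],
    [0,0,-4,0,0,0],
    [0,0,0,0,0,0],
    [0,0,0,0,0,0]
  ]
}}

```text
clock: 16.53
position: [0.5198, -0.0604, 0.1113]
ee_rot: [-2.16, -2.21, -0.073]
force: [-0.3, 0.3, -1.5]
width: 0.23
gripper_force: 60.0
```

```bash
python3 - <<'E'
from ice import *
cv2.imwrite("pics/top7.png",cams.get_image("top")[:,:,::-1]);im=cv2.imread("pics/top7.png")
o=observe();print(o['position'],o['ee_rot'],o['force'])
print(proj("top",(0.518,-0.197,.033)))
for c in (380,384,388): print(c,[int(v) for v in im[212:228,c].sum(1)],[int(v) for v in im[250:272,c].sum(1)])
for r in (232,240,250): print([int(v) for v in im[r,380:402].sum(1)])
E
```

```text
[ 0.52012164 -0.06066264  0.11169177] [-2.16151095 -2.21034339 -0.0739067 ] [ 0.17123914 -0.53779793 -1.93263066]
[387.58428523 242.70298365]
380 [241, 246, 245, 260, 255, 253, 257, 256, 255, 250, 259, 257, 263, 254, 257, 268] [230, 224, 223, 232, 234, 238, 234, 239, 232, 230, 236, 236, 237, 246, 234, 241, 238, 236, 239, 243, 237, 246]
384 [343, 359, 352, 272, 164, 158, 186, 236, 238, 251, 254, 252, 254, 256, 262, 252] [212, 208, 208, 200, 206, 223, 222, 223, 227, 226, 228, 227, 222, 221, 229, 229, 233, 240, 235, 234, 233, 241]
388 [356, 364, 332, 247, 144, 79, 297, 440, 482, 488, 477, 486, 484, 481, 466, 446] [203, 182, 190, 185, 189, 195, 192, 207, 203, 221, 205, 215, 210, 218, 217, 219, 220, 216, 214, 223, 221, 216]
[258, 253, 250, 251, 259, 261, 249, 270, 266, 282, 425, 275, 355, 459, 481, 489, 485, 489, 476, 479, 485, 477]
[211, 216, 174, 266, 287, 292, 288, 285, 295, 296, 300, 309, 266, 434, 484, 484, 484, 488, 480, 479, 479, 478]
[230, 224, 215, 208, 212, 211, 193, 189, 203, 260, 300, 313, 310, 304, 292, 451, 479, 490, 481, 490, 480, 487]
```

Request:
{"api": "step_arm", "payload": {
  "steps": [
    [-1,0,-5,0,0,0],
    [0,0,-3,0,0,0],
    [0,0,0,0,0,0],
    [0,0,0,0,0,0]
  ]
}}

```text
clock: 16.92
position: [0.5183, -0.0616, 0.1025]
ee_rot: [-2.162, -2.208, -0.072]
force: [0.4, 0.5, -1.9]
width: 0.23
gripper_force: 60.0
```

Request:
{"api": "step_arm", "payload": {
  "steps": [
    [0,0,-3,0,0,0],
    [0,0,0,0,0,0],
    [0,0,0,0,0,0]
  ]
}}

```text
clock: 17.17
position: [0.5185, -0.0613, 0.0996]
ee_rot: [-2.162, -2.209, -0.072]
force: [-0.5, 1.5, 4.8]
width: 0.235
gripper_force: 60.0
```

Request:
{"api": "step_arm", "payload": {
  "steps": [
    [0.1,-6,-0.5,0,0,0],
    [0.1,-7,0,0,0,0],
    [0.1,-7,0,0,0,0],
    [0.1,-7,0,0,0,0],
    [0.1,-7,0,0,0,0],
    [0.1,-7,0,0,0,0],
    [0.1,-7,0,0,0,0],
    [0.1,-7,0,0,0,0],
    [0.1,-7,0,0,0,0],
    [0.1,-7,0,0,0,0],
    [0.1,-7,0,0,0,0],
    [0,0,0,0,0,0]
  ]
}}

```text
clock: 18.17
position: [0.5199, -0.1389, 0.0992]
ee_rot: [-2.164, -2.208, -0.073]
force: [0.1, -1.3, 1.8]
width: 0.232
gripper_force: 60.0
```

Request:
{"api": "step_arm", "payload": {
  "steps": [
    [0.1,-6,0,0,0,0],
    [0.1,-6,0,0,0,0],
    [0,0,0,0,0,0]
  ]
}}

```text
clock: 18.42
position: [0.52, -0.1506, 0.0991]
ee_rot: [-2.163, -2.208, -0.072]
force: [0.4, -0.5, 3.7]
width: 0.234
gripper_force: 60.0
```

Request:
{"api": "step_arm", "payload": {
  "steps": [
    [0,-4,0,0,0,0],
    [0,-3,0,0,0,0],
    [0,0,0,0,0,0]
  ]
}}

```text
clock: 18.67
position: [0.5199, -0.1568, 0.0991]
ee_rot: [-2.162, -2.209, -0.073]
force: [0.5, 1.4, 4.8]
width: 0.232
gripper_force: 60.0
```

```bash
python3 - <<'E'
from ice import *
for n in("scene","top"): cv2.imwrite(f"pics/{n}8.png",cams.get_image(n)[:,:,::-1])
o=observe();print(o['position'],o['force'])
for b in blobs("top","8",(380,215,430,270)): print(b, plane("top",*b[0],.048))
for b in blobs("scene","8",(195,165,260,235)): print(b, plane("scene",*b[0],.048))
E
```

```text
[ 0.5198528  -0.15682459  0.09903081] [0.68198968 2.1201521  5.81139943]
(array([380.66666667, 256.66666667]), np.int32(9), array([380, 255,   3,   4])) [ 0.47886801 -0.17454485  0.048     ]
(array([226. , 181.5]), np.int32(8), array([225, 180,   3,   4])) [ 0.48208809 -0.29415623  0.048     ]
(array([219.44444444, 194.97222222]), np.int32(36), array([216, 192,   9,   6])) [ 0.52592301 -0.28398676  0.048     ]
(array([214.05660377, 205.32075472]), np.int32(53), array([206, 201,  14,   9])) [ 0.5589932  -0.27713813  0.048     ]
```

Request:
{"api": "step_arm", "payload": {
  "steps": [
    [0,3,0,-0.03,0,0],
    [0,4,0,-0.05,0,0],
    [0,4,1,-0.05,0,0],
    [0,4,2,-0.05,0,0],
    [0,4,2,-0.05,0,0],
    [0,4,3,-0.05,0,0],
    [0,4,3,-0.05,0,0],
    [0,5,3,-0.05,0,0],
    [0,4,3,-0.05,0,0],
    [0,5,3,-0.05,0,0],
    [0,5,3,-0.05,0,0],
    [0,0,0,0,0,0],
    [0,0,0,0,0,0]
  ]
}}

```text
clock: 19.85
position: [0.5191, -0.1097, 0.1209]
ee_rot: [1.947, 1.992, -0.471]
force: [-1.1, 0.6, -2.9]
width: 0.232
gripper_force: 60.0
```

```bash
python3 v.py 9
```

```text
[ 0.51892085 -0.11172401  0.12134785] [ 1.95032542  1.98770533 -0.47193094] [-0.57877168  0.62443617 -2.52164958]
```

View pics/c9.png

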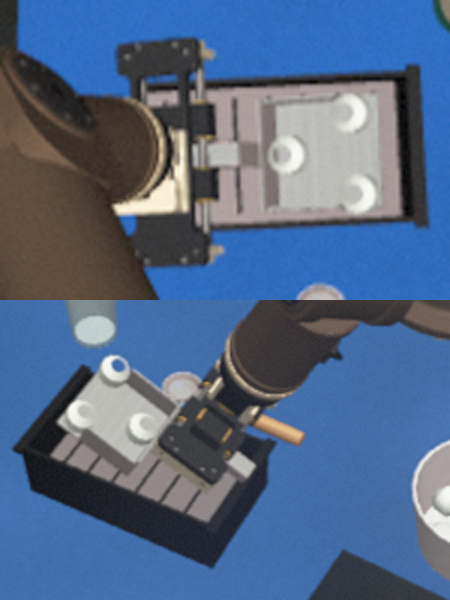

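All three remaining pieces are on the blade, two at the front ends of the side walls and one at the back. The bin is empty. I'll lift gently with a little more curl.

Request:
{"api": "step_arm", "payload": {
  "steps": [
    [0,3,5,-0.03,0,0],
    [0,3,10,-0.03,0,0],
    [0,2,15,-0.03,0,0],
    [0,0,20,-0.03,0,0],
    [0,0,25,0,0,0],
    [0,0,25,0,0,0],
    [0,0,20,0,0,0],
    [0,0,10,0,0,0],
    [0,0,0,0,0,0],
    [0,0,0,0,0,0]
  ]
}}

```text
clock: 20.78
position: [0.519, -0.1035, 0.2513]
ee_rot: [1.878, 1.912, -0.576]
force: [0.3, 0.2, -3.3]
width: 0.233
gripper_force: 60.0
```

```bash
python3 - <<'E'
from ice import *
for b in blobs("top","9",(370,215,430,270)): print("before",b[0],b[1])
for n in("scene","top"): cv2.imwrite(f"pics/{n}10.png",cams.get_image(n)[:,:,::-1])
o=observe();print(o['position'],o['ee_rot'],o['force'])
for b in blobs("top","10",(370,210,430,270)): print(b[0],b[1], plane("top",*b[0],.24))
print(proj("top",(.519,-.25,.26)))
for b in blobs("scene","10",(195,115,280,235)): print(b[0],b[1])
E
```

```text
before [407.24657534 227.64383562] 73
before [386.5942029  241.13043478] 69
before [410.4        254.18571429] 70
[ 0.51862778 -0.10319419  0.25030225] [ 1.87658724  1.91382825 -0.57899036] [-0.19180281  0.89910403 -3.00113016]
[391.19480519 234.25324675] 154 [ 0.53285296 -0.18040965  0.24      ]
[399.87179487 251.35897436] 78 [ 0.49013835 -0.20053204  0.24      ]
[421.05815215 238.86712073]
[250.15789474 134.15789474] 76
[251.67045455 148.60227273] 88
[242.91358025 158.37037037] 81
```

The pieces have slid back into the scoop, with three seen in both views. I'll carry them to the bucket.

Request:
{"api": "step_arm", "payload": {
  "steps": [
    [-3,10,1,0,0,0],
    [-5,18,1,0,0,0],
    [-6,25,0,0,0,0],
    [-7,27,0,0,0,0],
    [-7,27,0,0,0,0],
    [-7,27,0,0,0,0],
    [-7,27,0,0,0,0],
    [-7,27,0,0,0,0],
    [-7,27,0,0,0,0],
    [-7,27,0,0,0,0],
    [-7,27,0,0,0,0],
    [-7,27,0,0,0,0],
    [-7,27,0,0,0,0],
    [-7,27,0,0,0,0],
    [-7,27,0,0,0,0],
    [-7,27,0,0,0,0],
    [-5,25,0,0,0,0],
    [-3,20,0,0,0,0],
    [-1,12,0,0,0,0],
    [0,0,0,0,0,0]
  ]
}}

```text
clock: 22.55
position: [0.4034, 0.3617, 0.252]
ee_rot: [1.871, 1.919, -0.577]
force: [0.0, -0.4, -2.8]
width: 0.233
gripper_force: 60.0
```

Request:
{"api": "step_arm", "payload": {
  "steps": [
    [0,-3,-4,0.06,0,0],
    [0,-3,-4,0.07,0,0],
    [0,-5,-6,0.09,0,0],
    [0,-6,-6,0.09,0,0],
    [0,-6,-6,0.09,0,0],
    [0,-6,-6,0.09,0,0],
    [0,-6,-5,0.09,0,0],
    [0,-6,-3,0.09,0,0],
    [0,-6,4,0.1,0,0],
    [0,-6,6,0.1,0,0]
  ]
}}

```text
clock: 23.38
position: [0.4045, 0.304, 0.2229]
ee_rot: [-2.044, -2.087, -0.301]
force: [-0.8, 0.1, -2.1]
width: 0.233
gripper_force: 60.0
```

Request:
{"api": "step_arm", "payload": {
  "steps": [
    [0,-6,6,0.1,0,0],
    [0,-6,6,0.1,0,0],
    [0,-6,6,0.1,0,0],
    [0,-6,6,0.1,0,0],
    [0,0,0,0,0,0],
    [0,0,0,0,0,0],
    [0,0,0,0,0,0],
    [0,0,0,0,0,0]
  ]
}}

```text
clock: 24.05
position: [0.404, 0.2834, 0.2467]
ee_rot: [-1.809, -1.856, -0.642]
force: [1.0, 0.7, -1.8]
width: 0.235
gripper_force: 60.0
```

```bash
python3 - <<'E'
from ice import *
o=observe();print(o['joints'],o['position'],o['ee_rot'],o['force'])
E
```

```text
[ 0.56286791  0.30217861 -0.97272002  2.08757034 -0.59453042  0.72285858
  0.08973554] [0.4039688  0.2834207  0.24666456] [-1.80865602 -1.85596016 -0.64240587] [ 0.96542999  0.6502114  -1.75063085]
```

Request:
{"api": "step_arm", "payload": {
  "steps": [
    [0,0,10,-0.1,0,0],
    [2,0,10,-0.1,0,0],
    [8,0,5,-0.1,0,0],
    [16,-2,0,-0.1,0,0],
    [25,-3,0,-0.1,0,0],
    [25,-3,0,-0.1,0,0],
    [25,-3,0,-0.07,0,-0.01],
    [25,-3,0,0,0,-0.01],
    [25,-3,0,0,0,-0.01],
    [25,-3,0,0,0,-0.01],
    [15,-2,0,0,0,0],
    [6,-2,0,0,0,0],
    [0,0,0,0,0,0],
    [0,0,0,0,0,0]
  ]
}}

```text
clock: 25.22
position: [0.6006, 0.2603, 0.2717]
ee_rot: [-2.234, -2.198, 0.0]
force: [-1.4, 0.4, -1.7]
width: 0.235
gripper_force: 60.0
```

```bash
python3 - <<'E'
from ice import *
for n in("scene","top"): cv2.imwrite(f"pics/{n}11.png",cams.get_image(n)[:,:,::-1])
o=observe();print(o['joints'],o['position'],o['ee_rot'],o['force'])
a=cv2.resize(cv2.imread("pics/top11.png")[180:330,190:440],(750,450),interpolation=2)
b=cv2.resize(cv2.imread("pics/scene11.png")[150:320,185:475],(750,440),interpolation=2)
cv2.imwrite("pics/c11.png",cv2.resize(np.vstack([a,b]),(505,600)))
E
```

```text
[-0.10644795  0.52994778 -0.61481631  1.38609952  0.29778393  1.32069957
 -0.74595714] [0.60048237 0.25982863 0.27214997] [-2.23407792e+00 -2.19787296e+00 -6.48017143e-04] [ 0.13406399  0.10146657 -1.32922392]
```

View pics/c11.png

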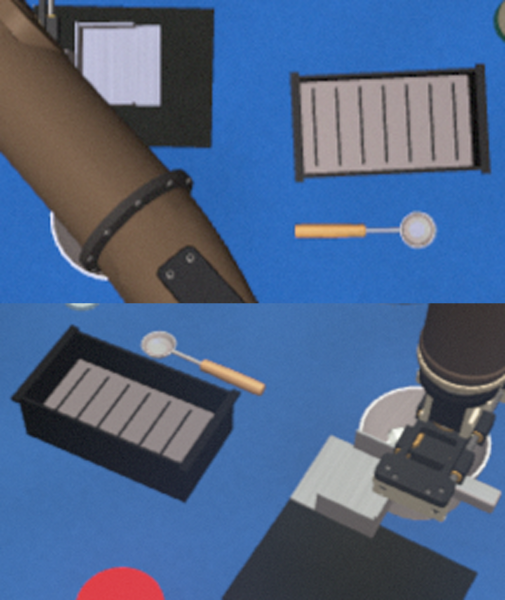

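The bin and scoop are empty, and the scoop is over the mat. I'll lower it.

Request:
{"api": "step_arm", "payload": {
  "steps": [
    [0,0,-20,0,0,0],
    [0,0,-30,0,0,0],
    [0,0,-30,0,0,0],
    [0,0,-30,0,0,0],
    [0,0,-30,0,0,0],
    [0,0,-30,0,0,0],
    [0,0,-15,0,0,0],
    [0,0,-4,0,0,0],
    [0,0,0,0,0,0],
    [0,0,0,0,0,0]
  ]
}}

```text
clock: 26.15
position: [0.6023, 0.2592, 0.0842]
ee_rot: [-2.236, -2.196, -0.003]
force: [0.3, 1.2, -2.1]
width: 0.233
gripper_force: 60.0
```

Request:
{"api": "step_arm", "payload": {
  "steps": [
    [0,0,-3,0,0,0],
    [0,0,0,0,0,0],
    [0,0,0,0,0,0]
  ]
}}

```text
clock: 26.4
position: [0.6024, 0.2585, 0.0807]
ee_rot: [-2.237, -2.195, -0.002]
force: [0.1, -0.1, -2.3]
width: 0.231
gripper_force: 60.0
```

Request:
{"api": "step_arm", "payload": {
  "steps": [
    [0,0,-2,0,0,0],
    [0,0,-2,0,0,0],
    [0,0,0,0,0,0],
    [0,0,0,0,0,0]
  ]
}}

```text
clock: 26.73
position: [0.6023, 0.2585, 0.0759]
ee_rot: [-2.237, -2.195, -0.001]
force: [0.4, -0.5, 0.7]
width: 0.235
gripper_force: 60.0
```

Request:
{"api": "step_arm", "payload": {
  "steps": [
    [0,0,-2,0,0,0],
    [0,0,0,0,0,0],
    [0,0,0,0,0,0]
  ]
}}

```text
clock: 26.98
position: [0.6022, 0.2595, 0.0752]
ee_rot: [-2.236, -2.196, -0.003]
force: [-4.3, 0.9, 10.8]
width: 0.234
gripper_force: 60.0
```

Request:
{"api": "step_arm", "payload": {
  "steps": [
    [0,0,1,0,0,0],
    [0,0,0,0,0,0]
  ]
}}

```text
clock: 27.15
position: [0.6022, 0.259, 0.0756]
ee_rot: [-2.237, -2.195, -0.002]
force: [-1.7, 1.1, 5.9]
width: 0.235
gripper_force: 60.0
```

Request:
{"api": "step_arm", "payload": {
  "steps": [
    [0,0,0,0,0,0],
    [0,0,0,0,0,0],
    [0,0,0,0,0,0],
    [0,0,0,0,0,0],
    [0,0,0,0,0,0],
    [0,0,0,0,0,0],
    [0,0,0,0,0,0],
    [0,0,0,0,0,0]
  ],
  "gripper": 1
}}

```text
clock: 27.82
position: [0.602, 0.2583, 0.0746]
ee_rot: [-2.237, -2.195, -0.0]
force: [-0.4, 0.6, -0.3]
width: 0.763
gripper_force: 0.0
```

Request:
{"api": "step_arm", "payload": {
  "steps": [
    [0,0,10,0,0,0],
    [0,0,25,0,0,0],
    [0,0,35,0,0,0],
    [0,0,35,0,0,0],
    [0,0,35,0,0,0],
    [0,-30,20,0,0,0],
    [0,-35,0,0,0,0],
    [0,-35,0,0,0,0],
    [0,-35,0,0,0,0],
    [0,-35,0,0,0,0],
    [0,-35,0,0,0,0],
    [0,-35,0,0,0,0],
    [0,-35,0,0,0,0],
    [0,-35,0,0,0,0],
    [0,-35,0,0,0,0],
    [0,-20,0,0,0,0],
    [0,0,0,0,0,0],
    [0,0,0,0,0,0]
  ]
}}

```text
clock: 29.32
position: [0.6019, -0.1082, 0.2352]
ee_rot: [-2.24, -2.192, -0.001]
force: [0.4, 0.9, -0.1]
width: 0.996
gripper_force: 0.0
```

```bash
python3 - <<'E'
from ice import *
np.set_printoptions(precision=3,suppress=True)
for n in("scene","top"): cv2.imwrite(f"pics/{n}12.png",cams.get_image(n)[:,:,::-1])
o=observe();print(o['position'],o['width'])
a,b=[cv2.imread(f"pics/top{k}.png") for k in("0","12")]
# scoop before/after: light pixels over the mat
for im in(a,b):
    c=im[183:253,197:297].astype(int);m=((c.min(2)>140)).astype(np.uint8)
    n,l,s,ce=cv2.connectedComponentsWithStats(m);i=1+s[1:,4].argmax();print("scoop",s[i]+[197,183,0,0,0],ce[i]+[197,183])
# bucket rim and ice
for im in(a,b):
    h=cv2.cvtColor(im,cv2.COLOR_BGR2HSV);m=cv2.bitwise_not(cv2.inRange(h,(95,100,40),(125,255,255)))[254:325,205:290]
    c=max(cv2.findContours(m,0,1)[0],key=cv2.contourArea);print("rim",cv2.minEnclosingCircle(cv2.convexHull(c)))
g=cv2.cvtColor(b,cv2.COLOR_BGR2GRAY)[258:318,215:280]
d=(cv2.absdiff(a,b).max(2)[258:318,215:280]//10)
for r in d[::2]: print("".join("%2d"%min(v,99) for v in r))
E
```

```text
[ 0.602 -0.105  0.235] 0.996274521514118
scoop [ 242  203   33   34 1099] [258.105 219.845]
scoop [ 241  200   35   35 1130] [258.505 216.968]
rim ((40.680789947509766, 33.03672409057617), 31.474441528320312)
rim ((40.689815521240234, 33.0380859375), 31.46965789794922)
 0 0 1 0 0 0 0 0 0 0 0 0 0 1 1 0 0 0 0 1 1 0 0 1 0 0 0 1 0 0 1 0 0 0 0 0 0 0 0 1 1 1 0 0 1 0 0 0 0 0 1 0 0 0 0 0 0 0 0 1 0 0 0 0 0
 0 0 0 0 1 0 0 0 0 1 0 0 0 0 0 1 1 0 1 0 0 0 0 0 0 0 0 0 0 0 0 0 0 0 0 0 0 0 0 1 0 0 0 0 0 1 0 0 0 0 1 0 1 0 0 0 0 1 0 1 0 0 0 0 0
 0 0 0 0 0 0 1 0 0 0 0 0 0 0 0 0 0 0 1 0 0 0 0 0 0 0 0 0 0 0 1 0 0 0 0 0 0 0 0 0 0 0 0 0 0 0 0 1 0 0 0 0 0 0 0 0 0 0 0 0 0 1 0 0 1
 0 0 0 0 0 0 0 0 0 0 0 0 0 0 0 0 0 0 1 0 0 0 0 0 0 0 1 0 0 0 0 0 0 0 0 0 0 0 0 0 0 0 0 0 0 0 0 0 0 0 1 1 0 0 0 0 0 0 1 1 0 0 0 0 1
 0 0 0 0 0 1 0 0 0 0 0 0 0 0 0 0 0 0 0 1 4 2 5 7 5 4 1 0 0 0 0 0 0 0 0 0 0 0 0 0 0 0 0 0 0 0 0 1 1 0 0 0 1 1 1 0 0 0 1 0 0 0 0 1 0
 1 0 0 0 0 1 0 0 0 0 0 0 0 0 0 0 0 0 6 3 1 3 3 2 2 2 4 5 4 0 0 0 0 0 0 0 0 0 0 0 0 0 1 2 2 3 2 3 4 4 1 0 0 0 0 0 0 0 0 0 0 0 0 0 0
 0 0 0 0 0 0 0 0 0 0 0 0 0 1 0 0 0 1 1 1 1 0
[... 2399 characters left out ...]
0 0 0 0 0 0 0 0 0 0 0 1 0 0 0 0 0 0 0 1 1 0 0
 0 0 0 0 0 0 0 0 1 1 1 0 0 0 0 0 0 0 0 0 0 0 0 0 0 0 0 0 0 0 0 0 1 0 0 0 0 0 1 0 1 0 0 0 0 0 0 0 0 0 0 0 0 2 1 0 0 1 0 0 0 0 1 0 0
 0 0 0 0 0 0 0 1 1 0 1 1 0 0 0 0 0 0 0 0 0 0 0 0 0 0 0 0 0 0 0 0 0 0 0 0 1 0 0 0 0 1 0 0 0 1 1 0 0 0 0 0 0 0 0 0 0 1 0 0 0 1 1 0 0
 1 0 0 0 0 0 0 0 0 0 0 0 0 1 1 0 0 0 0 0 1 0 0 0 0 0 0 0 0 0 0 0 0 0 0 0 0 0 0 0 0 0 0 0 0 0 1 0 0 0 1 0 0 0 0 0 0 0 1 0 0 0 0 0 0
 0 0 0 0 0 0 1 0 0 0 1 1 0 0 1 0 0 1 0 0 0 0 0 0 0 0 0 0 0 0 0 0 0 0 0 0 0 0 0 0 0 0 0 1 0 0 0 0 0 0 0 0 0 0 0 0 0 0 0 0 0 0 0 0 1
 0 0 0 0 0 0 0 0 0 0 0 0 1 0 0 0 0 0 0 0 0 0 1 1 0 1 0 0 0 0 0 0 0 0 0 0 1 0 0 1 0 0 1 0 0 0 0 0 1 0 0 0 0 0 0 1 0 1 0 0 0 0 0 0 0
```

The difference image shows six separate ice shapes in the bucket. The rim has not moved and the scoop is on the mat.

```bash
python3 -c "
from h import *;print(job.sign_off())"
```

```text
the job is handed in; nothing more can be done
None
```

I moved all six pieces of ice into the bucket in two scoops, laid the scoop back on the mat and let go of it, and handed the job in at about 29 s on the robot's clock; no verdict came back.

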